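Weigh out the walnuts without spilling

ROBOT

A 6-joint arm with a two-finger parallel gripper is mounted at the origin on the work surface. World frame = base frame: x ahead of the robot, y to its left, z up, the work surface at z = 0. Lengths are in m, angles in rad, forces in N, time in s.
With the tool pointing down it reaches from about 0.225 to 0.725 m from the base axis. Payload 3.1 kg.
Tool frame: the origin (TCP) lies at the very end of the fingers, on their centre line; the grasp point (between the pads) lies 19 mm behind it; x points along the fingers, z is the direction in which the jaws open and shut, and the axes are right-handed (so a half turn about x gives the same grasp; the last joint's range is limited). The gripper opens to 85 mm and grips with 20 to 120 N. Pads are 22 mm wide; open, the fingers measure 114 mm over their backs; the gripper's body (76 mm by 85 mm) begins 54 mm behind the grasp point. The pads swing forward as they close: fully open they stand 13 mm farther back than shut.
Start: joints at [1.038, 0.048, 0.099, 1.622, 0, 1.443], TCP at [0.207, 0.483, 0.231] pointing down, gripper open.
Joint ranges: [-2.91, 2.91], [-0.99, 1.94], [-1.21, 1.42], [-2.12, 2.29], [-1.49, 1.47], [-3.14, 3.14]. Speed limits (rad/s): [2.79, 2.79, 3.14, 3.14, 3.14, 3.14].

INTERFACE

Orientations are given as a unit quaternion [x, y, z, w].
In Python, from bench import bot gives the robot as it stands.
- The arm moves only by the tool servo_tool, never from a script. Its argument "rows" is a list of rows, each an object with "claw": the closure, from 0 (fully open) to 1 (shut); "linear": the shift along the tool's x, y, z in mm, a list of three; "yaw": the turn about the tool's x in degrees. A call has 1 to 10 rows; each row is the pose to reach, as a shift and turn from the pose measured when the call began, along the tool's axes at that moment; what a row does not reach only later rows make up. A row lasts 1/8 s, in which the tool goes at most 62.5 mm and 10.7 degrees, less where a joint would pass 70% of its speed; a pose out of reach is approached as far as the arm can. A call with a gripper value outside its range is refused whole. The fingers move at their own pace and stop on an object; "grip_force" is the grip in N (left out, the last holds). Time passes only in rows, so rows that repeat a pose let the fingers close. It gives the time, the measured TCP pose, the force and the opening at its end, in the units of the state.
- bot.read_state(): the state, without advancing time (a new reading comes with each control period).
- bot.read_camera(name): name is "scene" or "top"; returns a dict with "color" (400x640x3 uint8, red, green, blue), "K" (3x3 intrinsics, pixels), "distortion" ([k1, k2, p1, p2, k3] as OpenCV has them; the pictures are not rectified), "extrinsics" (4x4, takes a point from camera to world coordinates). Camera axes: x right, y up, looking along -z (the intrinsics and any distortion apply to the point x, -y, -z); pixel columns grow to the right and rows downward; lengths in m; the calibration is good to about 2 mm. A picture is of the moment at which its call begins. There is no depth.
- bot.hand_in(): hands the job in, once; it reports no verdict.
Trained networks look in the newest picture that a camera, given by its name, has taken for a name from the list of things; names that differ only in an ending like _2 or _b are one class to them, and where a whole thing is asked for, a point or a joint stands for the part that bears it (a point fixed in the world has none). Each returns a list of dicts, best first, with "confidence" (0 to 1); they miss things now and then, are a little off and sometimes report something else, mostly with a low value. They report only what shows in the picture. A call takes as long as a camera call. They do not tell look-alikes from the thing itself.
- bot.masks_of(camera, label): "pixels" (400x640 bool, what is visible of it).
- bot.mark_of(camera, label): "centre" ([x, y, z] in m, in the coordinates of the camera as it stood for that picture, good to about 4 mm: a listed point, or the origin of a listed thing).
The state is a dict: "time_s": time; "joint_pos": joint angles; "qd": joint speeds; "joint_torque": joint torques, N m; "tool_pos": TCP position; "eef_rot": TCP orientation; "contact_force": force on the tool from outside, world axes, zero at the start; "ft_torque": the same for the moment, N m; "grip_width": opening from 0.0 (shut) to 1.0 (fully open).
Only numpy, scipy, OpenCV 4.12 (cv2) and the standard library are available. Lean on these libraries where they do the work, as an engineer would, in place of code of your own. Each camera call takes 0.05 s, during which the arm holds its last target. There are 200 camera calls.

TASK

Nudge the kitchen scale's red slide switch fully across to on (the green mark), then pour all five walnuts from the teal scoop into the white dish on the scale. Bring the scoop's lip down close above the dish before you tip it, and keep it low while the nuts come out. Stand the empty scoop upright on the worktop, leave the dish centred on the scale with all five walnuts in it and the switch on, and leave the jar, tub and steel bowl alone.

Things in the scene. Friction and masses are not known exactly. Their poses are not given: they have to be found in the camera images.
- scale: White kitchen scale 200 x 160 mm, standing fast on the worktop (it does not shift). Origin: centre of its underside. Its flat case top is 34 mm up; along its -x edge, nearest the robot, runs the control strip (display at -y, switch at +y). A round steel platform 128 mm across, top at 40 mm, is centred 27 mm towards +x.
- platform (a point): Centre of the top of the scale's round steel platform, 40 mm above the worktop.
- power_switch (a joint): Red slide switch on the control strip. 0 = off, 0.014 m = fully on. It moves along the scale's own +y, towards the small green mark, by 14 mm. A detent holds it at either end: it takes about 4 N to start, and past half way (7 mm) it snaps home by itself.
- switch_ridge (a point): Top middle of the switch's upright ridge, moving with it. The ridge is 26 mm wide (scale's x), 6 mm thick (scale's y) and stands 8.5 mm above the flat case top; the rest of the switch is flush. Free case top around it: 22 mm to the front edge, about 30 mm to the dish. Axes as the scale's.
- dish: White ceramic shallow dish, loose on the platform, 152 mm across the rim, 24 mm high, wall 4 mm, inner floor 5 mm above its underside. About 0.35 kg. Origin: centre of its underside.
- dish_rim (a point): Centre of the dish's mouth, at rim height (24 mm above its underside, 64 mm above the worktop).
- scoop: Teal scoop on the worktop: trough 152 mm long (x -85 to +67), 78 wide (70 inside), walls to 52 high. Origin: on its underside. Its -x end is the open pouring end: from x=-35 the floor ramps up 10 mm to the lip, so held level it keeps the nuts; tipped nose-down about 35 degrees about its y (handle leaning towards the lip) it empties. 0.2 kg plus nuts; balance point near x=+15 mm.
- scoop_grip (a point): Point on the scoop's black bar handle above the trough, in the middle of the bar's section, over the scoop's origin and 104 mm above its underside. The bar runs along the scoop's x from -43 to +73 mm, 20 mm wide (y), 18 mm tall, carried by a post at its +x end. Pinch it across y from above. Axes as the scoop's.
- scoop_lip (a point): Middle of the scoop's pouring lip, on the trough's floor: 85 mm towards the scoop's -x and 13 mm above its underside.
- nut0: Walnut, a hard rolling ball 32 mm across, 14 g, starting in the scoop. Origin: its centre.
- nut1: Walnut, a hard rolling ball 32 mm across, 14 g, starting in the scoop. Origin: its centre.
- nut2: Walnut, a hard rolling ball 32 mm across, 14 g, starting in the scoop. Origin: its centre.
- nut3: Walnut, a hard rolling ball 32 mm across, 14 g, starting in the scoop. Origin: its centre.
- nut4: Walnut, a hard rolling ball 32 mm across, 14 g, starting in the scoop. Origin: its centre.
- jar: Amber glass jar with yellow cap, 76 mm across, 120 mm tall; a bystander. Origin: centre of its underside.
- tub: Light blue open plastic tub 120 x 100 x 70 mm high; a bystander. Origin: centre of its underside.
- bowl: Steel bowl 130 mm across, 60 mm high; a bystander. Origin: centre of its underside.
Not all that is in view belongs to the job. Leave any pink look-alike of the scoop alone. What is shaped like the nut2 but blue or purple is not meant.

How it is judged:
On the way, in this order (a step that is already met when the one before it is completed fails the run):
1. the scale is switched on (switch beyond 11 mm), with all nuts still in the scoop (value of joint power_switch above 0.011 m and x of each of nut0, nut1, nut2, nut3, nut4 in the frame of scoop above -0.085 m and distance between each of nut0, nut1, nut2, nut3, nut4 and scoop below 0.12 m), for 0.2 s.
2. the scoop's lip is within 50 mm above the dish's rim height and within 65 mm of its centre, all nuts still in the scoop (z of scoop_lip in the frame of dish_rim between -0.02 and 0.05 m and horizontal distance between scoop_lip and dish below 0.065 m and x of each of nut0, nut1, nut2, nut3, nut4 in the frame of scoop above -0.085 m and distance between each of nut0, nut1, nut2, nut3, nut4 and scoop below 0.12 m), for 0.1 s.
3. all five nuts are in the dish (horizontal distance between each of nut0, nut1, nut2, nut3, nut4 and dish below 0.062 m and z of nut0 in the frame of dish between 0.005 and 0.06 m and z of nut1 in the frame of dish between 0.005 and 0.06 m and z of nut2 in the frame of dish between 0.005 and 0.06 m and z of nut3 in the frame of dish between 0.005 and 0.06 m and z of nut4 in the frame of dish between 0.005 and 0.06 m), for 0.2 s.
At the end, for the whole second after the job is handed in: Switch beyond 11 mm (on); all five walnuts at rest in the dish (centres within 62 mm of its axis and under 60 mm above its underside); dish level on the platform within 25 mm of its centre; scoop standing upright (within 0.1 rad) on the worktop, at rest and released (all of step 3 and value of joint power_switch above 0.011 m and horizontal distance between dish and platform below 0.025 m and angle between dish's own z axis and vertical below 0.08 rad and z of dish in the frame of platform below 0.006 m and linear speed of each of dish, scoop below 0.02 m/s and height (world z) of scoop below 0.008 m and angle between scoop's own z axis and vertical below 0.1 rad and linear speed of each of nut0, nut1, nut2, nut3, nut4 below 0.05 m/s); the robot touches nothing.
It fails at once if a nut falls from the scoop while the lip is more than 65 mm above the dish's rim (z of scoop_lip in the frame of dish_rim above 0.065 m and ((x of nut0 in the frame of scoop below -0.09 m and z of nut0 in the frame of dish above 0.065 m) or (x of nut1 in the frame of scoop below -0.09 m and z of nut1 in the frame of dish above 0.065 m) or (x of nut2 in the frame of scoop below -0.09 m and z of nut2 in the frame of dish above 0.065 m) or (x of nut3 in the frame of scoop below -0.09 m and z of nut3 in the frame of dish above 0.065 m) or (x of nut4 in the frame of scoop below -0.09 m and z of nut4 in the frame of dish above 0.065 m))).
It fails at once if jar, tub or steel bowl moved by more than 30 mm (distance of any of jar, tub, bowl from where it was at the start of the episode above 0.03 m).
It fails at once if the dish is knocked or dragged more than 35 mm (distance of dish from where it was at the start of the episode above 0.035 m).
It also fails if it takes over 64 s, if anything falls off the work surface, if the arm or the gripper's body presses on something with over 40 N, if the wrist force passes 120 N, or if a joint passes its speed limit or range.

## Working session

There is one attempt and no reset: what is moved stays moved. The work goes in short steps, Python scripts to look and compute and a tool call to move; the robot and the scene stay as the last step left them, time stands still between calls to the robot, and variables do not carry over. Pictures are saved under pics/ and viewed, about 8 in all and at most 12, crops included, and the job is handed in when it is done.

Besides the shell and the picture viewer there is one more tool, called after "Request:" by a JSON object that holds its "method" and its "body", one argument or row to a line. servo_tool: Moves the arm, as the interface text tells. Its arguments: {"type":"object","properties":{"rows":{"type":"array"},"grip_force":{"type":"number"}},"required":["rows"]}

```bash
mkdir -p pics
cat > h.py <<'E'
import numpy as np, cv2
from bench import bot
from scipy.spatial.transform import Rotation as R
def snap(cam,fn=None):
    d=bot.read_camera(cam)
    if fn: cv2.imwrite('pics/'+fn,d['color'][:,:,::-1])
    return d
def marks(cam,d,labels):
    E=np.array(d['extrinsics'])
    for l in labels:
        for m in bot.mark_of(cam,l)[:3]:
            p=E@np.r_[m['centre'],1]; print(cam,l,np.round(p[:3],4),round(m['confidence'],2))
def state():
    s=bot.read_state(); r=R.from_quat(s['eef_rot']).as_matrix()
    print('t',round(s['time_s'],2),'tcp',np.round(s['tool_pos'],4),'w',round(s['grip_width'],3),'F',np.round(s['contact_force'],1));print(np.round(r,3)); return s,r
E
python3 - <<'E'
from h import *
s,r=state()
L=['scale','platform','switch_ridge','dish','scoop','scoop_grip','scoop_lip','nut0','jar','tub','bowl']
for c in ['scene','top']:
    d=snap(c,c+'1.png'); print(np.round(d['extrinsics'],3).tolist()); marks(c,d,L)
E
```

```text
t 0.0 tcp [0.2065 0.482  0.2301] w 1.002 F [ 0.1 -0.7 -0.8]
[[-0.001 -0.919  0.394]
 [-0.002  0.394  0.919]
 [-1.     0.    -0.002]]
[[-0.553, -0.635, 0.54, 1.062], [0.833, -0.431, 0.346, 0.336], [0.013, 0.642, 0.767, 0.793], [0.0, 0.0, 0.0, 1.0]]
scene platform [0.7765 0.0453 0.0044] 0.68
scene switch_ridge [0.4155 0.1639 0.0426] 0.53
scene dish [0.5219 0.1374 0.0389] 0.74
scene scoop [ 7.748e-01 -1.807e-01  6.000e-04] 0.8
scene scoop [ 0.5661 -0.1327  0.0012] 0.75
scene scoop [ 0.3565 -0.1093 -0.0012] 0.63
scene scoop_grip [ 0.7695 -0.1756  0.1048] 0.75
scene scoop_grip [ 0.5649 -0.1405  0.1032] 0.65
scene scoop_grip [ 0.3616 -0.1111  0.1091] 0.58
scene scoop_lip [ 0.2732 -0.1182  0.0129] 0.87
scene scoop_lip [ 0.4831 -0.1345  0.0116] 0.85
scene scoop_lip [ 0.7086 -0.1168  0.012 ] 0.7
scene nut0 [ 0.5764 -0.1228  0.0238] 0.53
scene nut0 [ 0.5761 -0.155   0.0193] 0.46
scene nut0 [ 0.5489 -0.1395  0.0216] 0.44
scene jar [0.7758 0.0471 0.0026] 0.73
scene tub [ 0.5229 -0.4424  0.0006] 0.87
scene bowl [ 0.5521  0.4535 -0.0013] 0.85
[[-0.021, 0.986, -0.166, 0.399], [-1.0, -0.023, -0.014, -0.001], [-0.018, 0.166, 0.986, 1.214], [0.0, 0.0, 0.0, 1.0]]
top platform [ 0.566  -0.1372 -0.0014] 0.66
top platform [ 0.564  -0.1364  0.1062] 0.55
top switch_ridge [0.4082 0.1625 0.0409] 0.67
top dish [0.5189 0.1374 0.0416] 0.68
top scoop [ 0.564  -0.1372 -0.0014] 0.95
top scoop [ 0.358  -0.1077 -0.0046] 0.56
top scoop_grip [ 0.7664 -0.1783  0.1007] 0.95
top scoop_grip [ 0.5642 -0.1345  0.104 ] 0.82
top scoop_lip [ 0.4814 -0.1331  0.0124] 0.97
top scoop_lip [ 0.7068 -0.1245  0.0152] 0.92
top scoop_lip [ 0.271  -0.1184  0.0152] 0.58
top nut0 [ 0.603  -0.0412  0.0162] 0.5
top nut0 [ 0.609  -0.1286  0.0197] 0.49
top nut0 [ 0.6723 -0.055   0.0137] 0.49
top jar [ 0.774   0.0502 -0.0017] 0.96
top tub [ 0.5195 -0.4364 -0.0031] 0.66
top tub [ 0.5741 -0.1618  0.0153] 0.56
top bowl [0.5533 0.4561 0.0006] 0.82
```

View pics/scene1.png

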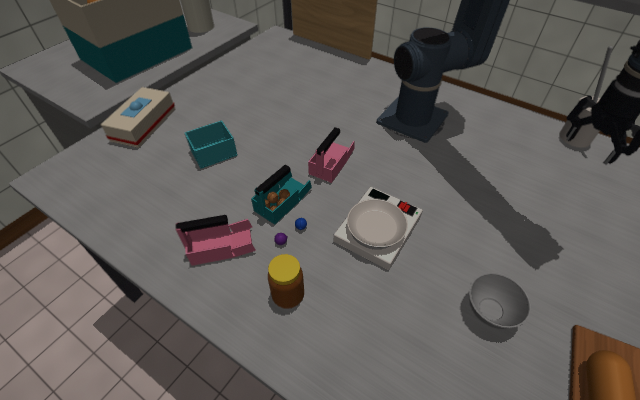

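View pics/top1.png

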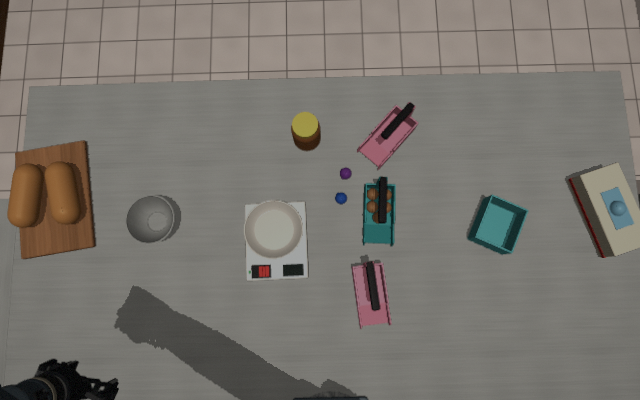

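The teal scoop with the walnuts sits at about (378,212) in top, with pink scoops at (387,137) and (372,293) and blue and purple balls at (341,198) and (346,173). The dish is at (273,228) and the red switch at (261,271), with its green mark to the left (+y). Next I approach the switch.

Request:
{"method": "servo_tool", "body": {
  "rows": [
    {"claw":1,"linear":[10,-40,-30],"yaw":-8},
    {"claw":1,"linear":[20,-85,-62],"yaw":-16},
    {"claw":1,"linear":[40,-130,-95],"yaw":-23.2},
    {"claw":1,"linear":[60,-175,-128],"yaw":-23.2},
    {"claw":1,"linear":[80,-220,-160],"yaw":-23.2},
    {"claw":1,"linear":[90,-265,-195],"yaw":-23.2},
    {"claw":1,"linear":[100,-300,-222],"yaw":-23.2},
    {"claw":1,"linear":[120,-327,-241],"yaw":-23.2},
    {"claw":1,"linear":[130,-327,-241],"yaw":-23.2},
    {"claw":1,"linear":[130,-327,-241],"yaw":-23.2}
  ]
}}

```text
time_s: 2.45
tool_pos: [0.4113, 0.1324, 0.1004]
eef_rot: [-0.499, 0.501, 0.501, 0.499]
contact_force: [-1.1, 0.8, 0.6]
grip_width: -0.007
```

Run:
```python
from h import *
s,r=state()
for c in ['scene','top']:
    d=snap(c,c+'2.png'); marks(c,d,['switch_ridge','dish','scoop','scoop_lip'])
    if c=='scene':
        im=d['color']; cv2.imwrite('pics/sc2c.png',cv2.resize(im[170:280,320:440,::-1],None,fx=5,fy=5))
```

```text
t 2.45 tcp [0.4113 0.1324 0.1004] w -0.007 F [-1.1  0.8  0.6]
[[-0.003 -1.     0.   ]
 [ 0.     0.     1.   ]
 [-1.     0.003  0.   ]]
scene switch_ridge [0.5214 0.1331 0.0394] 0.4
scene switch_ridge [0.4128 0.1599 0.0384] 0.37
scene dish [0.5197 0.1351 0.0397] 0.66
scene scoop [ 0.3533 -0.1088 -0.0026] 0.86
scene scoop [ 5.646e-01 -1.371e-01  4.000e-04] 0.77
scene scoop [ 0.7745 -0.1788 -0.0012] 0.62
scene scoop_lip [ 0.7052 -0.1193  0.0095] 0.96
scene scoop_lip [ 0.2697 -0.1197  0.0116] 0.89
scene scoop_lip [ 0.4816 -0.1333  0.0096] 0.83
top dish [0.518  0.1386 0.0387] 0.82
top scoop [ 0.5626 -0.136   0.0012] 0.89
top scoop [ 0.3596 -0.1065 -0.0029] 0.56
top scoop [ 0.7737 -0.1816 -0.0022] 0.56
top scoop_lip [ 0.48   -0.1314  0.01  ] 0.62
top scoop_lip [ 0.2727 -0.1186  0.0139] 0.6
top scoop_lip [ 0.7079 -0.1202  0.013 ] 0.57
```

View pics/sc2c.png

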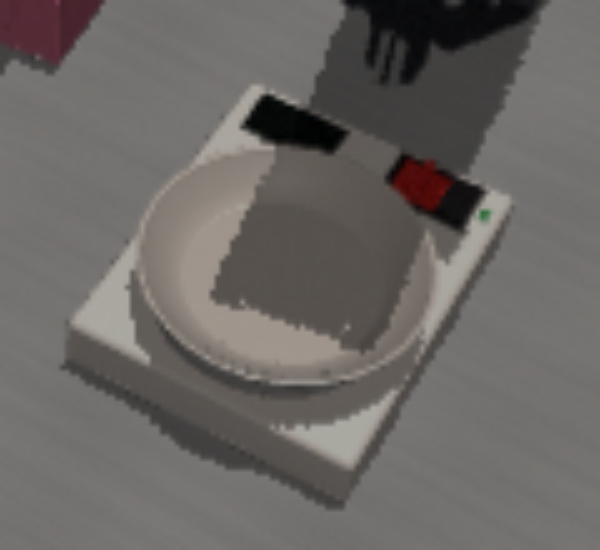

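The crop shows the red ridge at (420,185), the green mark at (485,214) and the closed fingers on the ridge's -y side. I'll lower the fingers and then push +y.

Request:
{"method": "servo_tool", "body": {
  "rows": [
    {"claw":1,"linear":[35,0,-4],"yaw":0},
    {"claw":1,"linear":[55,0,-4],"yaw":0},
    {"claw":1,"linear":[62.5,0,-4],"yaw":0},
    {"claw":1,"linear":[62.5,0,-4],"yaw":0},
    {"claw":1,"linear":[62.5,0,4],"yaw":0},
    {"claw":1,"linear":[62.5,0,10],"yaw":0},
    {"claw":1,"linear":[62.5,0,14],"yaw":0},
    {"claw":1,"linear":[62.5,0,18],"yaw":0},
    {"claw":1,"linear":[62.5,0,18],"yaw":0}
  ]
}}

```text
time_s: 4.08
tool_pos: [0.4125, 0.1509, 0.0392]
eef_rot: [0.5, -0.499, -0.5, -0.5]
contact_force: [0.3, 0.3, 0.2]
grip_width: -0.002
```

Run:
```python
from h import *
s,r=state()
d=snap('scene'); marks('scene',d,['switch_ridge'])
```

```text
t 4.08 tcp [0.4125 0.1509 0.0392] w -0.002 F [0.3 0.3 0.2]
[[ 0.001 -1.    -0.001]
 [ 0.    -0.001  1.   ]
 [-1.    -0.001  0.   ]]
scene switch_ridge [ 0.6095 -0.16    0.0179] 0.53
scene switch_ridge [0.4141 0.1587 0.0421] 0.49
scene switch_ridge [ 0.5639 -0.1417  0.1021] 0.16
```

Request:
{"method": "servo_tool", "body": {
  "rows": [
    {"claw":1,"linear":[1.5,0,3],"yaw":0},
    {"claw":1,"linear":[1.5,0,5],"yaw":0},
    {"claw":1,"linear":[1.5,0,7],"yaw":0},
    {"claw":1,"linear":[1.5,0,9],"yaw":0},
    {"claw":1,"linear":[1.5,0,11],"yaw":0},
    {"claw":1,"linear":[1.5,0,11],"yaw":0}
  ]
}}

```text
time_s: 4.92
tool_pos: [0.4123, 0.162, 0.0375]
eef_rot: [-0.5, 0.5, 0.5, 0.5]
contact_force: [0.4, -0.2, -0.1]
grip_width: -0.002
```

Run:
```python
from h import *
s,r=state()
d=snap('scene'); marks('scene',d,['switch_ridge'])
cv2.imwrite('pics/sc3.png',cv2.resize(d['color'][190:230,385:430,::-1],None,fx=8,fy=8))
```

```text
t 4.92 tcp [0.4123 0.162  0.0375] w -0.002 F [ 0.4 -0.2 -0.1]
[[ 0.    -1.    -0.001]
 [ 0.001 -0.001  1.   ]
 [-1.    -0.     0.001]]
scene switch_ridge [0.412  0.1732 0.0422] 0.56
```

View pics/sc3.png

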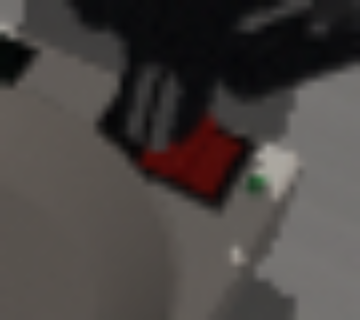

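The ridge moved from y=0.159 to 0.173, the red slide touches the green end of its slot, and there is no residual force, so it snapped home. Now to the scoop.

Request:
{"method": "servo_tool", "body": {
  "rows": [
    {"claw":1,"linear":[0,0,-3],"yaw":0},
    {"claw":1,"linear":[-50,0,-5],"yaw":0},
    {"claw":0,"linear":[-100,-20,-30],"yaw":0},
    {"claw":0,"linear":[-132,-60,-80],"yaw":2},
    {"claw":0,"linear":[-132,-95,-130],"yaw":2},
    {"claw":0,"linear":[-132,-130,-180],"yaw":2},
    {"claw":0,"linear":[-132,-165,-235],"yaw":2},
    {"claw":0,"linear":[-132,-190,-280],"yaw":2},
    {"claw":0,"linear":[-132,-202,-300],"yaw":2},
    {"claw":0,"linear":[-132,-202,-300],"yaw":2}
  ]
}}

```text
time_s: 6.28
tool_pos: [0.6148, -0.1401, 0.1685]
eef_rot: [-0.49, 0.509, 0.491, 0.509]
contact_force: [0.2, -0.4, 0.7]
grip_width: 0.995
```

Run:
```python
from h import *
s,r=state()
for c in ['scene','top']:
    d=snap(c,c+'4.png'); marks(c,d,['switch_ridge','dish','scoop','scoop_grip','scoop_lip'])
```

```text
t 6.28 tcp [ 0.6148 -0.1401  0.1685] w 0.995 F [ 0.2 -0.4  0.7]
[[-0.001 -0.999  0.037]
 [ 0.001  0.037  0.999]
 [-1.     0.001  0.001]]
scene switch_ridge [0.4133 0.1748 0.0437] 0.51
scene dish [0.5189 0.1336 0.0416] 0.68
scene dish [ 0.5514  0.4537 -0.0027] 0.3
scene scoop [ 7.748e-01 -1.804e-01  7.000e-04] 0.64
scene scoop [ 0.356  -0.1069 -0.0018] 0.62
scene scoop [ 0.5691 -0.1352  0.0008] 0.55
scene scoop_grip [ 0.3614 -0.1104  0.1092] 0.85
scene scoop_grip [ 0.7729 -0.1777  0.1048] 0.67
scene scoop_lip [ 0.479  -0.1333  0.0119] 0.74
scene scoop_lip [ 0.7071 -0.1176  0.0103] 0.73
scene scoop_lip [0.4146 0.1766 0.0417] 0.68
top switch_ridge [0.519  0.1344 0.0399] 0.44
top scoop [ 0.7733 -0.1785 -0.0061] 0.8
top scoop_grip [ 0.7666 -0.1773  0.101 ] 0.92
top scoop_lip [ 0.7102 -0.1228  0.017 ] 0.55
```

Request:
{"method": "servo_tool", "body": {
  "rows": [
    {"claw":0,"linear":[30,0,2],"yaw":0},
    {"claw":0,"linear":[60,0,2],"yaw":0},
    {"claw":0,"linear":[83,0,2],"yaw":0},
    {"claw":0,"linear":[83,0,2],"yaw":0},
    {"claw":1,"linear":[83,0,2],"yaw":0},
    {"claw":1,"linear":[83,0,2],"yaw":0},
    {"claw":1,"linear":[83,0,2],"yaw":0},
    {"claw":1,"linear":[83,0,2],"yaw":0},
    {"claw":1,"linear":[83,0,2],"yaw":0}
  ],
  "grip_force": 100
}}

```text
time_s: 8.0
tool_pos: [0.6156, -0.1361, 0.0879]
eef_rot: [-0.492, 0.508, 0.491, 0.509]
contact_force: [0.1, -1.2, 3.5]
grip_width: 0.217
```

Request:
{"method": "servo_tool", "body": {
  "rows": [
    {"claw":1,"linear":[-3,0,0],"yaw":0},
    {"claw":1,"linear":[-7,0,0],"yaw":0},
    {"claw":1,"linear":[-12,0,0],"yaw":0},
    {"claw":1,"linear":[-12,0,0],"yaw":0},
    {"claw":1,"linear":[-12,0,0],"yaw":0}
  ]
}}

```text
time_s: 8.62
tool_pos: [0.6155, -0.136, 0.0998]
eef_rot: [-0.492, 0.508, 0.491, 0.509]
contact_force: [0.4, 0.5, -2.3]
grip_width: 0.218
```

Run:
```python
from h import *
s,r=state()
for c in ['scene','top']:
    d=snap(c,c+'5.png'); marks(c,d,['scoop','scoop_grip','scoop_lip'])
    if c=='scene': cv2.imwrite('pics/sc5.png',cv2.resize(d['color'][140:240,230:340,::-1],None,fx=5,fy=5))
```

```text
t 8.62 tcp [ 0.6155 -0.136   0.0998] w 0.218 F [ 0.4  0.5 -2.3]
[[ 0.003 -0.999  0.033]
 [-0.001  0.033  0.999]
 [-1.    -0.003 -0.001]]
scene scoop [ 0.5693 -0.133   0.012 ] 0.82
scene scoop [ 0.7749 -0.1821  0.0029] 0.72
scene scoop [ 0.3562 -0.1107 -0.0023] 0.57
scene scoop_grip [ 0.3624 -0.1091  0.1076] 0.91
scene scoop_grip [ 0.5639 -0.1347  0.1164] 0.86
scene scoop_grip [ 0.7701 -0.1776  0.1054] 0.71
scene scoop_lip [ 0.4831 -0.1327  0.0259] 0.76
scene scoop_lip [ 0.2734 -0.1159  0.0167] 0.61
scene scoop_lip [ 0.7055 -0.1193  0.0119] 0.57
top scoop_grip [ 0.77   -0.1768  0.1027] 0.87
top scoop_lip [ 0.7081 -0.1248  0.0145] 0.67
```

View pics/sc5.png

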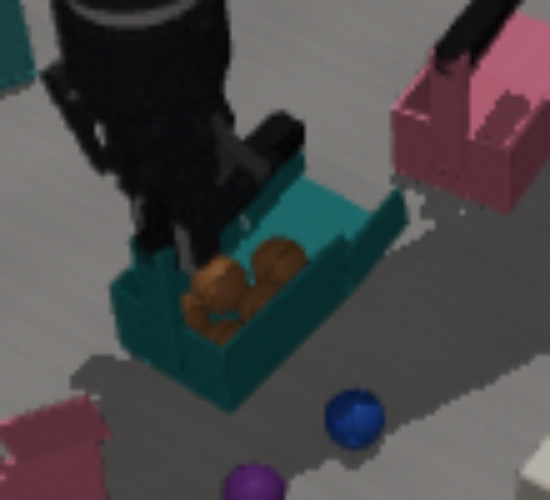

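At 100 N the scoop holds level: lip z is 0.026 after the 12 mm lift, with the walnuts at about (240,290) in the crop. The tool only turns about the vertical, so I'll tip by letting the scoop swing in a light grip. I'll test that here, where it can only drop a few mm.

Request:
{"method": "servo_tool", "body": {
  "rows": [
    {"claw":1,"linear":[0,0,0],"yaw":0},
    {"claw":1,"linear":[0,0,0],"yaw":0},
    {"claw":1,"linear":[0,0,0],"yaw":0},
    {"claw":1,"linear":[0,0,0],"yaw":0},
    {"claw":1,"linear":[0,0,0],"yaw":0}
  ],
  "grip_force": 20
}}

```text
time_s: 9.65
tool_pos: [0.6155, -0.1361, 0.0998]
eef_rot: [-0.492, 0.508, 0.491, 0.509]
contact_force: [0.0, 0.4, -2.8]
grip_width: 0.214
```

Run:
```python
from h import *
s,r=state(); print(s['ft_torque'])
for c in ['scene']:
    d=snap(c,c+'6.png'); marks(c,d,['scoop','scoop_grip','scoop_lip'])
```

```text
t 9.65 tcp [ 0.6155 -0.1361  0.0998] w 0.214 F [ 0.   0.4 -2.8]
[[ 0.003 -0.999  0.034]
 [-0.001  0.034  0.999]
 [-1.    -0.003 -0.001]]
[-0.01718781 -0.01856798 -0.00031659]
scene scoop [ 0.3579 -0.1083 -0.003 ] 0.75
scene scoop [ 0.5694 -0.1331  0.0118] 0.64
scene scoop [ 7.740e-01 -1.789e-01 -3.000e-04] 0.56
scene scoop_grip [ 0.5661 -0.1358  0.1154] 0.93
scene scoop_grip [ 0.7715 -0.1761  0.1054] 0.73
scene scoop_grip [ 0.3605 -0.1119  0.1093] 0.66
scene scoop_lip [ 0.4824 -0.1339  0.0244] 0.93
scene scoop_lip [ 0.2728 -0.1183  0.0152] 0.74
scene scoop_lip [ 0.71   -0.1191  0.014 ] 0.69
```

Request:
{"method": "servo_tool", "body": {
  "rows": [
    {"claw":0.83,"linear":[0,0,0],"yaw":0},
    {"claw":0.83,"linear":[0,0,0],"yaw":0},
    {"claw":0.8,"linear":[0,0,0],"yaw":0},
    {"claw":0.8,"linear":[0,0,0],"yaw":0}
  ],
  "grip_force": 20
}}

```text
time_s: 10.35
tool_pos: [0.6155, -0.1361, 0.0998]
eef_rot: [-0.492, 0.508, 0.491, 0.509]
contact_force: [-1.0, -0.6, -2.3]
grip_width: 0.216
```

Run:
```python
from h import *
s,r=state(); print(s['ft_torque'])
for c in ['scene']:
    d=snap(c,c+'6.png'); marks(c,d,['scoop','scoop_grip','scoop_lip'])
```

```text
t 10.35 tcp [ 0.6155 -0.1361  0.0998] w 0.216 F [-1.  -0.6 -2.3]
[[ 0.003 -0.999  0.034]
 [-0.001  0.034  0.999]
 [-1.    -0.003 -0.001]]
[ 0.02370623 -0.10008411  0.01991099]
scene scoop [ 0.566  -0.1324  0.0138] 0.85
scene scoop [ 0.355  -0.1082 -0.0015] 0.67
scene scoop_grip [ 0.3592 -0.1079  0.1098] 0.88
scene scoop_grip [ 0.5625 -0.1395  0.115 ] 0.87
scene scoop_grip [ 0.7709 -0.1753  0.1059] 0.86
scene scoop_lip [ 0.7082 -0.117   0.012 ] 0.65
scene scoop_lip [ 0.2702 -0.1154  0.0127] 0.63
scene scoop_lip [ 0.484  -0.1331  0.0232] 0.61
```

Request:
{"method": "servo_tool", "body": {
  "rows": [
    {"claw":0.79,"linear":[0,0,0],"yaw":0},
    {"claw":0.79,"linear":[0,0,0],"yaw":0},
    {"claw":0.785,"linear":[0,0,0],"yaw":0},
    {"claw":0.785,"linear":[0,0,0],"yaw":0}
  ],
  "grip_force": 20
}}

```text
time_s: 11.05
tool_pos: [0.6155, -0.1361, 0.0998]
eef_rot: [-0.492, 0.508, 0.491, 0.509]
contact_force: [0.2, -0.5, -2.3]
grip_width: 0.22
```

Run:
```python
from h import *
s,r=state(); print(s['ft_torque'])
for c in ['scene']:
    d=snap(c,c+'6.png'); marks(c,d,['scoop','scoop_grip','scoop_lip'])
```

```text
t 11.05 tcp [ 0.6155 -0.1361  0.0998] w 0.22 F [ 0.2 -0.5 -2.3]
[[ 0.003 -0.999  0.034]
 [-0.001  0.034  0.999]
 [-1.    -0.003 -0.001]]
[ 0.01002633 -0.04355511  0.00037256]
scene scoop [ 0.7751 -0.1811 -0.001 ] 0.89
scene scoop [ 0.5695 -0.1324  0.0121] 0.76
scene scoop [ 0.3567 -0.1063 -0.0022] 0.57
scene scoop_grip [ 0.3584 -0.1097  0.1088] 0.92
scene scoop_grip [ 0.5642 -0.1341  0.1168] 0.77
scene scoop_grip [ 0.7727 -0.1766  0.1051] 0.65
scene scoop_lip [ 0.7082 -0.1186  0.0119] 0.95
scene scoop_lip [ 0.4843 -0.1334  0.0208] 0.87
scene scoop_lip [ 0.2733 -0.1157  0.015 ] 0.79
```

Request:
{"method": "servo_tool", "body": {
  "rows": [
    {"claw":0.775,"linear":[0,0,0],"yaw":0},
    {"claw":0.775,"linear":[0,0,0],"yaw":0},
    {"claw":0.775,"linear":[0,0,0],"yaw":0}
  ],
  "grip_force": 20
}}

```text
time_s: 11.62
tool_pos: [0.6155, -0.1361, 0.0998]
eef_rot: [-0.492, 0.508, 0.491, 0.509]
contact_force: [-0.4, -0.1, -2.4]
grip_width: 0.227
```

Run:
```python
from h import *
s,r=state(); print(s['ft_torque'])
for c in ['scene']:
    d=snap(c,c+'6.png'); marks(c,d,['scoop','scoop_grip','scoop_lip'])
```

```text
t 11.62 tcp [ 0.6155 -0.1361  0.0998] w 0.227 F [-0.4 -0.1 -2.4]
[[ 0.003 -0.999  0.034]
 [-0.001  0.034  0.999]
 [-1.    -0.003 -0.001]]
[-0.0005635  -0.09939277 -0.00708523]
scene scoop [ 7.751e-01 -1.786e-01  2.000e-04] 0.89
scene scoop [ 0.5682 -0.1318  0.0105] 0.83
scene scoop [ 0.3552 -0.1079 -0.0027] 0.78
scene scoop_grip [ 0.7719 -0.1758  0.1007] 0.91
scene scoop_grip [ 0.3589 -0.11    0.1076] 0.8
scene scoop_grip [ 0.5645 -0.1352  0.1152] 0.65
scene scoop_lip [ 0.4858 -0.1321  0.023 ] 0.97
scene scoop_lip [ 0.708  -0.1183  0.012 ] 0.61
scene scoop_lip [ 0.2723 -0.1189  0.0134] 0.59
```

Request:
{"method": "servo_tool", "body": {
  "rows": [
    {"claw":0.768,"linear":[0,0,0],"yaw":0},
    {"claw":0.768,"linear":[0,0,0],"yaw":0},
    {"claw":0.768,"linear":[0,0,0],"yaw":0}
  ],
  "grip_force": 20
}}

```text
time_s: 12.2
tool_pos: [0.6155, -0.1361, 0.0999]
eef_rot: [-0.492, 0.508, 0.491, 0.509]
contact_force: [-0.7, 0.7, -3.1]
grip_width: 0.233
```

Run:
```python
from h import *
s,r=state(); print(s['ft_torque'])
for c in ['scene']:
    d=snap(c,c+'6.png'); marks(c,d,['scoop','scoop_grip','scoop_lip'])
```

```text
t 12.2 tcp [ 0.6155 -0.1361  0.0999] w 0.233 F [-0.7  0.7 -3.1]
[[ 0.003 -0.999  0.034]
 [-0.001  0.034  0.999]
 [-1.    -0.003 -0.001]]
[ 0.00766292 -0.07362911 -0.00758   ]
scene scoop [ 0.3562 -0.1077 -0.0041] 0.89
scene scoop [ 0.7718 -0.1801 -0.0015] 0.69
scene scoop [ 0.5793 -0.1307  0.0087] 0.68
scene scoop_grip [ 0.5679 -0.1361  0.1098] 0.9
scene scoop_grip [ 0.3601 -0.1132  0.1097] 0.82
scene scoop_grip [ 0.7714 -0.1792  0.1059] 0.6
scene scoop_lip [ 0.2723 -0.1189  0.0156] 0.9
scene scoop_lip [ 0.4952 -0.1325  0.0107] 0.81
scene scoop_lip [ 0.7118 -0.1167  0.0137] 0.74
```

At claw 0.768 the scoop pivots nose-down in a controlled way: the lip dropped about 12 mm and stopped at the table. I'll set it down level, regrip further back (x≈+60) for a steeper hang, and clamp firmly.

Request:
{"method": "servo_tool", "body": {
  "rows": [
    {"claw":0.768,"linear":[5,0,0],"yaw":0},
    {"claw":0.768,"linear":[10,0,0],"yaw":0},
    {"claw":0.768,"linear":[12,0,0],"yaw":0},
    {"claw":0.66,"linear":[12,0,0],"yaw":0},
    {"claw":0.66,"linear":[12,0,0],"yaw":0},
    {"claw":0.66,"linear":[12,-5,0],"yaw":0}
  ],
  "grip_force": 20
}}

```text
time_s: 13.15
tool_pos: [0.6198, -0.1362, 0.0871]
eef_rot: [-0.492, 0.508, 0.491, 0.509]
contact_force: [-0.0, -0.1, 0.2]
grip_width: 0.339
```

Run:
```python
from h import *
s,r=state()
for c in ['scene','top']:
    d=snap(c,c+'7.png'); marks(c,d,['scoop','scoop_grip','scoop_lip','nut0'])
    if c=='scene': cv2.imwrite('pics/sc7.png',cv2.resize(d['color'][140:240,230:340,::-1],None,fx=5,fy=5))
```

```text
t 13.15 tcp [ 0.6198 -0.1362  0.0871] w 0.339 F [-0.  -0.1  0.2]
[[ 0.001 -0.999  0.034]
 [-0.     0.034  0.999]
 [-1.    -0.001 -0.   ]]
scene scoop [ 7.729e-01 -1.805e-01  2.000e-04] 0.71
scene scoop [ 0.5818 -0.1327 -0.0013] 0.64
scene scoop [ 0.3565 -0.1056 -0.0026] 0.63
scene scoop_grip [ 0.7705 -0.178   0.1033] 0.71
scene scoop_grip [ 0.5765 -0.1335  0.1039] 0.64
scene scoop_grip [ 0.5195 -0.4432 -0.0032] 0.63
scene scoop_lip [ 0.2692 -0.1173  0.0138] 0.96
scene scoop_lip [ 0.7084 -0.1169  0.0119] 0.66
scene scoop_lip [ 0.4931 -0.132   0.0108] 0.57
scene nut0 [ 0.6008 -0.0396  0.0167] 0.69
scene nut0 [ 0.5491 -0.1514  0.0174] 0.6
scene nut0 [ 0.596  -0.1143  0.0232] 0.59
top scoop [ 0.7748 -0.1807 -0.0038] 0.8
top scoop [ 0.7744  0.0514 -0.0036] 0.24
top scoop_grip [ 0.7703 -0.1772  0.102 ] 0.89
top scoop_lip [ 0.7099 -0.1243  0.0149] 0.71
top nut0 [ 0.6733 -0.052   0.0161] 0.62
top nut0 [ 0.5996 -0.0451  0.0129] 0.48
```

View pics/sc7.png

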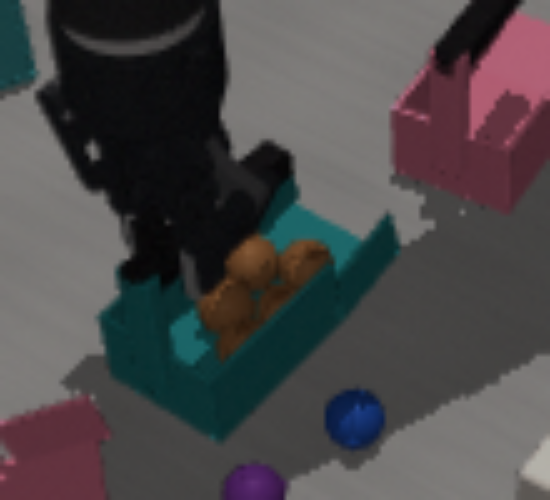

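The scoop is flat on the table and the nuts have rolled forward inside it, at about (260,290) in the crop. I'll regrip 18 mm further back at 120 N.

Request:
{"method": "servo_tool", "body": {
  "rows": [
    {"claw":0.66,"linear":[0,-10,0],"yaw":0},
    {"claw":0.66,"linear":[0,-18,0],"yaw":0},
    {"claw":0.66,"linear":[0,-18,0],"yaw":0},
    {"claw":1,"linear":[0,-18,0],"yaw":0},
    {"claw":1,"linear":[0,-18,0],"yaw":0},
    {"claw":1,"linear":[0,-18,0],"yaw":0},
    {"claw":1,"linear":[-5,-18,0],"yaw":0},
    {"claw":1,"linear":[-10,-18,0],"yaw":0},
    {"claw":1,"linear":[-10,-18,0],"yaw":0},
    {"claw":1,"linear":[-10,-18,0],"yaw":0}
  ],
  "grip_force": 120
}}

```text
time_s: 14.9
tool_pos: [0.6383, -0.1368, 0.0976]
eef_rot: [-0.492, 0.508, 0.491, 0.509]
contact_force: [0.5, 0.5, -1.8]
grip_width: 0.23
```

Run:
```python
from h import *
s,r=state(); print(s['ft_torque'])
for c in ['scene']:
    d=snap(c,c+'8.png'); marks(c,d,['scoop','scoop_grip','scoop_lip'])
```

```text
t 14.9 tcp [ 0.6383 -0.1368  0.0976] w 0.23 F [ 0.5  0.5 -1.8]
[[ 0.002 -0.999  0.033]
 [-0.001  0.033  0.999]
 [-1.    -0.002 -0.001]]
[ 0.00453334 -0.16638491 -0.02139571]
scene scoop [ 0.7748 -0.1816 -0.0024] 0.85
scene scoop [ 0.3586 -0.1051 -0.0028] 0.78
scene scoop [ 0.5796 -0.1314  0.0073] 0.74
scene scoop_grip [ 0.3592 -0.1095  0.1105] 0.8
scene scoop_grip [ 0.576  -0.1344  0.116 ] 0.79
scene scoop_grip [ 0.77   -0.1786  0.1052] 0.72
scene scoop_lip [ 0.5664 -0.1158  0.0297] 0.72
scene scoop_lip [ 0.2717 -0.1158  0.0161] 0.64
scene scoop_lip [ 0.4917 -0.131   0.0214] 0.6
```

Request:
{"method": "servo_tool", "body": {
  "rows": [
    {"claw":1,"linear":[-30,0,8],"yaw":0},
    {"claw":1,"linear":[-60,3,30],"yaw":0},
    {"claw":1,"linear":[-85,7,60],"yaw":0},
    {"claw":1,"linear":[-85,11,95],"yaw":0},
    {"claw":1,"linear":[-85,16,130],"yaw":0},
    {"claw":1,"linear":[-85,20,165],"yaw":0},
    {"claw":1,"linear":[-85,25,200],"yaw":0},
    {"claw":1,"linear":[-85,29,232],"yaw":0},
    {"claw":1,"linear":[-85,32,255],"yaw":0},
    {"claw":1,"linear":[-85,33,267],"yaw":0}
  ]
}}

```text
time_s: 16.35
tool_pos: [0.6139, 0.1322, 0.1823]
eef_rot: [-0.493, 0.508, 0.491, 0.508]
contact_force: [0.5, 0.1, -2.9]
grip_width: 0.223
```

Request:
{"method": "servo_tool", "body": {
  "rows": [
    {"claw":1,"linear":[0,0,0],"yaw":0},
    {"claw":1,"linear":[0,0,0],"yaw":0}
  ]
}}

```text
time_s: 16.6
tool_pos: [0.6141, 0.1313, 0.1822]
eef_rot: [-0.493, 0.508, 0.491, 0.508]
contact_force: [0.3, -0.8, -3.4]
grip_width: 0.229
```

Run:
```python
from h import *
s,r=state(); print(s['ft_torque'])
for c in ['scene','top']:
    d=snap(c,c+'9.png'); marks(c,d,['dish','scoop','scoop_grip','scoop_lip','nut0'])
    if c=='scene': cv2.imwrite('pics/sc9.png',cv2.resize(d['color'][140:280,310:450,::-1],None,fx=4,fy=4))
```

```text
t 16.6 tcp [0.6141 0.1313 0.1822] w 0.229 F [ 0.3 -0.8 -3.4]
[[ 0.002 -0.999  0.033]
 [-0.002  0.033  0.999]
 [-1.    -0.002 -0.002]]
[-0.01882029 -0.12191594 -0.05432821]
scene dish [0.5215 0.1361 0.039 ] 0.86
scene dish [0.4685 0.1344 0.1067] 0.46
scene scoop [ 0.7735 -0.1822  0.0018] 0.98
scene scoop [ 0.354  -0.1065 -0.0004] 0.82
scene scoop [0.5548 0.1366 0.0924] 0.6
scene scoop_grip [ 0.3587 -0.1115  0.1082] 0.69
scene scoop_grip [0.5506 0.1316 0.1961] 0.66
scene scoop_grip [ 0.7726 -0.1758  0.1035] 0.61
scene scoop_lip [0.4693 0.1388 0.1054] 0.68
scene scoop_lip [ 0.2728 -0.1183  0.0111] 0.64
scene scoop_lip [ 0.7048 -0.1184  0.0111] 0.62
scene nut0 [ 0.6022 -0.0398  0.0158] 0.67
scene nut0 [0.5206 0.1515 0.115 ] 0.64
scene nut0 [0.5565 0.1546 0.1118] 0.56
top dish [0.5193 0.1375 0.0417] 0.91
top scoop [ 0.772  -0.1818 -0.0033] 0.64
top scoop [0.5513 0.1327 0.0946] 0.61
top scoop [ 0.3583 -0.1073 -0.0063] 0.6
top scoop_grip [ 0.3574 -0.1096  0.0986] 0.75
top scoop_grip [ 0.7699 -0.1802  0.1029] 0.71
top scoop_grip [0.5521 0.1343 0.1969] 0.57
top scoop_lip [ 0.2738 -0.122   0.014 ] 0.95
top scoop_lip [ 0.7082 -0.126   0.0111] 0.71
top scoop_lip [0.4678 0.138  0.1075] 0.67
top nut0 [ 0.6013 -0.0401  0.0141] 0.61
top nut0 [0.5197 0.1174 0.1091] 0.55
top nut0 [0.552  0.1243 0.1101] 0.53
```

View pics/sc9.png

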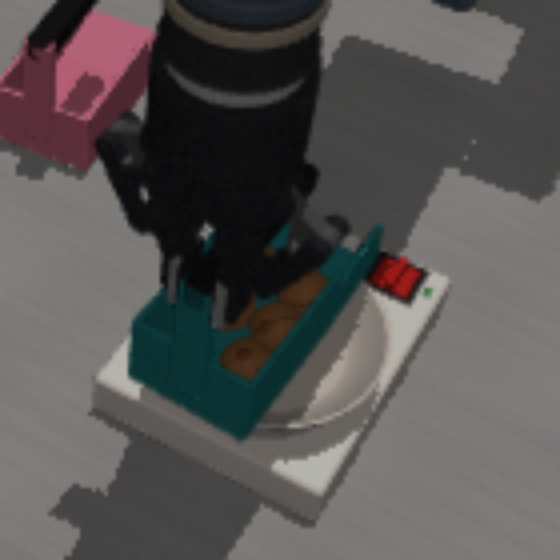

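Scoop is level with the lip at (0.469, 0.138, 0.107), 42 mm above the rim and 51 mm from centre, and the switch shows on at (397,275) in the crop. Now I ease the grip to let the nose swing down.

Request:
{"method": "servo_tool", "body": {
  "rows": [
    {"claw":0.785,"linear":[0,0,0],"yaw":0},
    {"claw":0.775,"linear":[0,0,0],"yaw":0},
    {"claw":0.77,"linear":[0,0,0],"yaw":0},
    {"claw":0.77,"linear":[0,0,0],"yaw":0},
    {"claw":0.85,"linear":[0,0,0],"yaw":0}
  ],
  "grip_force": 20
}}

```text
time_s: 17.82
tool_pos: [0.6139, 0.1322, 0.1823]
eef_rot: [-0.493, 0.508, 0.491, 0.508]
contact_force: [0.5, -0.5, -2.7]
grip_width: 0.233
```

```bash
cat > chk.py <<'E'
from h import *
import sys
s,r=state(); print(s['ft_torque'])
for c in ['scene','top']:
    d=snap(c,'chk_'+c+'.png')
    E=np.array(d['extrinsics'])
    for l in ['dish','scoop','scoop_grip','scoop_lip','nut0']:
        for m in bot.mark_of(c,l):
            p=(E@np.r_[m['centre'],1])[:3]
            if np.hypot(p[0]-.53,p[1]-.135)<.13 : print(c,l,np.round(p,4),round(m['confidence'],2))
    if c=='scene': cv2.imwrite('pics/'+sys.argv[1],cv2.resize(d['color'][140:280,310:450,::-1],None,fx=4,fy=4))
E
python3 chk.py a1.png
```

```text
t 17.82 tcp [0.6139 0.1322 0.1823] w 0.233 F [ 0.5 -0.5 -2.7]
[[ 0.002 -0.999  0.033]
 [-0.001  0.033  0.999]
 [-1.    -0.002 -0.001]]
[-0.02796036 -0.14977559 -0.01560752]
scene dish [0.5227 0.1358 0.0402] 0.73
scene dish [0.4136 0.1749 0.0417] 0.33
scene scoop [0.5544 0.1356 0.094 ] 0.8
scene scoop_lip [0.4712 0.139  0.107 ] 0.62
scene nut0 [0.552  0.1328 0.1978] 0.68
scene nut0 [0.5866 0.155  0.1158] 0.6
scene nut0 [0.5545 0.1212 0.1125] 0.54
scene nut0 [0.553  0.1524 0.1158] 0.46
scene nut0 [0.5213 0.1547 0.1158] 0.44
top dish [0.5167 0.1368 0.0387] 0.83
top scoop [0.5522 0.1356 0.0963] 0.66
top scoop_grip [0.5515 0.1379 0.1964] 0.97
top scoop_lip [0.4686 0.1384 0.1042] 0.83
top nut0 [0.5503 0.1222 0.1098] 0.57
top nut0 [0.5179 0.1216 0.1077] 0.53
```

Request:
{"method": "servo_tool", "body": {
  "rows": [
    {"claw":0.768,"linear":[0,0,0],"yaw":0},
    {"claw":0.766,"linear":[0,0,0],"yaw":0},
    {"claw":0.766,"linear":[0,0,0],"yaw":0},
    {"claw":0.766,"linear":[0,0,0],"yaw":0},
    {"claw":0.766,"linear":[0,0,0],"yaw":0}
  ],
  "grip_force": 20
}}

```text
time_s: 19.05
tool_pos: [0.6139, 0.1322, 0.1823]
eef_rot: [-0.493, 0.508, 0.491, 0.508]
contact_force: [0.4, 0.4, -2.7]
grip_width: 0.236
```

```bash
python3 chk.py a2.png
```

```text
t 19.05 tcp [0.6139 0.1322 0.1823] w 0.236 F [ 0.4  0.4 -2.7]
[[ 0.002 -0.999  0.033]
 [-0.001  0.033  0.999]
 [-1.    -0.002 -0.001]]
[ 0.02697415 -0.14784326 -0.02700565]
scene dish [0.5196 0.1328 0.0402] 0.76
scene scoop [0.5548 0.1382 0.0938] 0.6
scene scoop_grip [0.5502 0.1346 0.1996] 0.8
scene scoop_lip [0.4699 0.1366 0.1085] 0.95
scene nut0 [0.5216 0.1337 0.0405] 0.71
scene nut0 [0.5533 0.1221 0.1122] 0.59
scene nut0 [0.5219 0.1533 0.1173] 0.57
scene nut0 [0.4132 0.1766 0.0412] 0.56
scene nut0 [0.5551 0.1533 0.1161] 0.43
scene nut0 [0.5863 0.153  0.1128] 0.39
top dish [0.5178 0.1354 0.0367] 0.89
top scoop [0.5516 0.1348 0.0974] 0.65
top scoop_grip [0.5493 0.1317 0.1987] 0.74
top scoop_lip [0.4689 0.1393 0.1053] 0.86
top nut0 [0.55   0.1241 0.1118] 0.52
top nut0 [0.5188 0.1212 0.1078] 0.43
```

Request:
{"method": "servo_tool", "body": {
  "rows": [
    {"claw":0.763,"linear":[0,0,0],"yaw":0},
    {"claw":0.763,"linear":[0,0,0],"yaw":0},
    {"claw":0.763,"linear":[0,0,0],"yaw":0}
  ],
  "grip_force": 20
}}

```text
time_s: 20.02
tool_pos: [0.6139, 0.1322, 0.1823]
eef_rot: [-0.493, 0.508, 0.491, 0.508]
contact_force: [0.1, -0.9, -2.5]
grip_width: 0.239
```

```bash
python3 chk.py a3.png | grep -v dish
```

```text
t 20.02 tcp [0.6139 0.1322 0.1823] w 0.239 F [ 0.1 -0.9 -2.5]
[[ 0.002 -0.999  0.033]
 [-0.001  0.033  0.999]
 [-1.    -0.002 -0.001]]
[-0.03403453 -0.08538484  0.0654944 ]
scene scoop [0.5538 0.1372 0.0956] 0.86
scene scoop_grip [0.5501 0.1336 0.1976] 0.9
scene scoop_lip [0.4662 0.1358 0.1041] 0.77
scene nut0 [0.5862 0.1505 0.1127] 0.6
scene nut0 [0.5212 0.1515 0.1164] 0.55
scene nut0 [0.5559 0.1554 0.1124] 0.53
top scoop [0.5541 0.1353 0.0967] 0.92
top scoop_grip [0.5497 0.1371 0.1973] 0.92
top scoop_lip [0.4661 0.141  0.1066] 0.75
top nut0 [0.5176 0.1211 0.1119] 0.59
top nut0 [0.5534 0.1238 0.1108] 0.45
```

Request:
{"method": "servo_tool", "body": {
  "rows": [
    {"claw":0.76,"linear":[0,0,0],"yaw":0},
    {"claw":0.76,"linear":[0,0,0],"yaw":0},
    {"claw":0.76,"linear":[0,0,0],"yaw":0}
  ],
  "grip_force": 20
}}

```text
time_s: 21.0
tool_pos: [0.6139, 0.1322, 0.1823]
eef_rot: [-0.493, 0.508, 0.491, 0.508]
contact_force: [0.3, -0.5, -2.8]
grip_width: 0.245
```

```bash
python3 chk.py a3.png | grep -v dish
```

```text
t 21.0 tcp [0.6139 0.1322 0.1823] w 0.245 F [ 0.3 -0.5 -2.8]
[[ 0.002 -0.999  0.033]
 [-0.001  0.033  0.999]
 [-1.    -0.002 -0.001]]
[-0.01811511 -0.11769088 -0.00163611]
scene scoop [0.555  0.139  0.0942] 0.85
scene scoop_grip [0.552  0.1375 0.1991] 0.66
scene scoop_grip [0.5542 0.1363 0.0921] 0.15
scene scoop_lip [0.4723 0.1387 0.1083] 0.95
scene nut0 [0.5557 0.1556 0.1161] 0.61
scene nut0 [0.5855 0.1529 0.1131] 0.6
scene nut0 [0.5227 0.1527 0.1156] 0.56
top scoop [0.5523 0.1366 0.0946] 0.76
top scoop_grip [0.5506 0.1343 0.1989] 0.71
top scoop_lip [0.4659 0.1397 0.1049] 0.74
top nut0 [0.5181 0.1192 0.1118] 0.57
top nut0 [0.5497 0.1248 0.1119] 0.51
```

Request:
{"method": "servo_tool", "body": {
  "rows": [
    {"claw":0.757,"linear":[0,0,0],"yaw":0},
    {"claw":0.757,"linear":[0,0,0],"yaw":0}
  ],
  "grip_force": 20
}}

```text
time_s: 21.85
tool_pos: [0.6139, 0.1322, 0.1823]
eef_rot: [-0.493, 0.508, 0.491, 0.508]
contact_force: [0.0, 0.3, -2.0]
grip_width: 0.248
```

```bash
cat > lip.py <<'E'
from h import *
s,r=state(); d=snap('scene','lip.png'); marks('scene',d,['scoop_lip','scoop'])
E
python3 lip.py
```

```text
t 21.85 tcp [0.6139 0.1322 0.1823] w 0.248 F [ 0.   0.3 -2. ]
[[ 0.002 -0.999  0.033]
 [-0.001  0.033  0.999]
 [-1.    -0.002 -0.001]]
scene scoop_lip [0.4713 0.1387 0.1037] 0.94
scene scoop_lip [ 0.2698 -0.1161  0.0129] 0.64
scene scoop_lip [ 0.7094 -0.115   0.0108] 0.6
scene scoop [0.5575 0.1386 0.0936] 0.97
scene scoop [ 7.774e-01 -1.814e-01  1.000e-04] 0.89
scene scoop [ 0.356  -0.1065 -0.0027] 0.61
```

Request:
{"method": "servo_tool", "body": {
  "rows": [
    {"claw":0.754,"linear":[0,0,0],"yaw":0},
    {"claw":0.754,"linear":[0,0,0],"yaw":0}
  ],
  "grip_force": 20
}}

```text
time_s: 22.25
tool_pos: [0.6139, 0.1322, 0.1823]
eef_rot: [-0.493, 0.508, 0.491, 0.508]
contact_force: [-0.4, -0.4, -2.3]
grip_width: 0.252
```

```bash
python3 lip.py
```

```text
t 22.25 tcp [0.6139 0.1322 0.1823] w 0.252 F [-0.4 -0.4 -2.3]
[[ 0.002 -0.999  0.033]
 [-0.001  0.033  0.999]
 [-1.    -0.002 -0.001]]
scene scoop_lip [ 0.2723 -0.1166  0.014 ] 0.86
scene scoop_lip [0.4703 0.1404 0.1061] 0.68
scene scoop_lip [ 0.7093 -0.1179  0.0137] 0.56
scene scoop [ 0.3544 -0.1082 -0.0022] 0.92
scene scoop [ 0.7752 -0.1813  0.0011] 0.78
scene scoop [0.5534 0.1377 0.094 ] 0.65
```

Request:
{"method": "servo_tool", "body": {
  "rows": [
    {"claw":0.75,"linear":[0,0,0],"yaw":0},
    {"claw":0.75,"linear":[0,0,0],"yaw":0}
  ],
  "grip_force": 20
}}

```text
time_s: 22.65
tool_pos: [0.6139, 0.1322, 0.1823]
eef_rot: [-0.493, 0.508, 0.491, 0.508]
contact_force: [0.9, 1.3, -3.4]
grip_width: 0.25
```

```bash
python3 lip.py
```

```text
t 22.65 tcp [0.6139 0.1322 0.1823] w 0.25 F [ 0.9  1.3 -3.4]
[[ 0.002 -0.999  0.033]
 [-0.001  0.033  0.999]
 [-1.    -0.002 -0.001]]
scene scoop_lip [ 0.7083 -0.1169  0.0098] 0.64
scene scoop_lip [ 0.2744 -0.1203  0.0098] 0.57
scene scoop [0.5528 0.1358 0.0966] 0.82
scene scoop [ 0.3529 -0.1089 -0.0046] 0.82
scene scoop [ 7.773e-01 -1.802e-01  1.000e-04] 0.77
```

Request:
{"method": "servo_tool", "body": {
  "rows": [
    {"claw":0.746,"linear":[0,0,0],"yaw":0},
    {"claw":0.746,"linear":[0,0,0],"yaw":0}
  ],
  "grip_force": 20
}}

```text
time_s: 23.05
tool_pos: [0.6138, 0.1322, 0.1823]
eef_rot: [-0.493, 0.508, 0.491, 0.508]
contact_force: [-0.1, -0.4, -3.0]
grip_width: 0.257
```

```bash
python3 lip.py
```

```text
t 23.05 tcp [0.6138 0.1322 0.1823] w 0.257 F [-0.1 -0.4 -3. ]
[[ 0.002 -0.999  0.032]
 [-0.001  0.032  0.999]
 [-1.    -0.002 -0.001]]
scene scoop_lip [0.5096 0.138  0.0575] 0.88
scene scoop_lip [ 0.7096 -0.1175  0.0091] 0.8
scene scoop_lip [ 0.2707 -0.1156  0.0126] 0.79
scene scoop [ 0.775  -0.1786 -0.0031] 0.9
scene scoop [0.5941 0.1359 0.0746] 0.81
scene scoop [ 3.544e-01 -1.063e-01  2.000e-04] 0.79
```

Request:
{"method": "servo_tool", "body": {
  "rows": [
    {"claw":0.75,"linear":[-6,0,0],"yaw":0},
    {"claw":0.75,"linear":[-14,0,0],"yaw":0},
    {"claw":0.75,"linear":[-20,0,0],"yaw":0},
    {"claw":0.75,"linear":[-20,0,0],"yaw":0}
  ],
  "grip_force": 20
}}

```text
time_s: 23.7
tool_pos: [0.6148, 0.1322, 0.204]
eef_rot: [-0.493, 0.507, 0.49, 0.509]
contact_force: [1.5, -0.7, 0.1]
grip_width: 0.255
```

```bash
python3 chk.py a5.png
```

```text
t 23.7 tcp [0.6148 0.1322 0.204 ] w 0.255 F [ 1.5 -0.7  0.1]
[[ 0.005 -0.999  0.033]
 [-0.001  0.033  0.999]
 [-1.    -0.005 -0.001]]
[ 0.02194814 -0.25123009  0.0271813 ]
scene scoop [0.6039 0.1363 0.0968] 0.79
scene scoop_grip [0.5601 0.1348 0.1897] 0.7
scene scoop_lip [0.5224 0.1363 0.0682] 0.9
scene nut0 [0.4763 0.1471 0.0656] 0.63
scene nut0 [0.5148 0.1456 0.0873] 0.56
scene nut0 [0.5093 0.1582 0.0643] 0.52
scene nut0 [0.5129 0.1223 0.0648] 0.49
scene nut0 [0.4794 0.1191 0.0605] 0.44
top dish [0.517  0.1362 0.0405] 0.84
top dish [0.6031 0.1346 0.0958] 0.3
top scoop [0.6037 0.1346 0.0953] 0.97
top scoop_grip [0.5561 0.1363 0.1871] 0.6
top scoop_lip [0.5223 0.1352 0.0685] 0.59
top nut0 [0.5067 0.1251 0.0581] 0.56
top nut0 [0.4745 0.1112 0.0581] 0.5
top nut0 [0.5174 0.1385 0.0401] 0.21
```

View pics/a5.png

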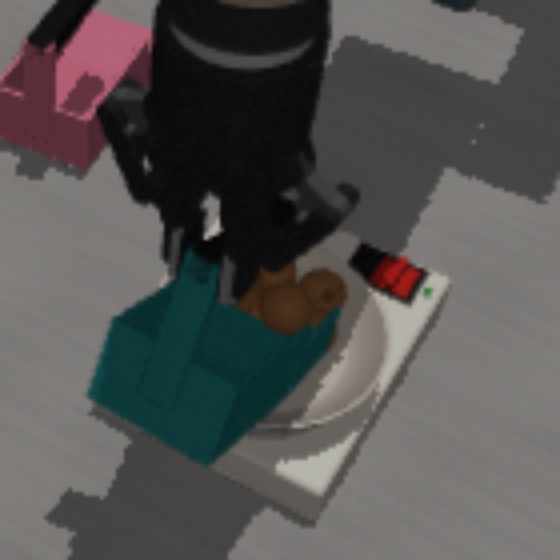

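Four nuts are in the dish and the last sits on them at the lip, at about (320,290) in the crop. I'll raise and back off a little, keeping the lip low.

Request:
{"method": "servo_tool", "body": {
  "rows": [
    {"claw":0.752,"linear":[-4,-3,0],"yaw":0},
    {"claw":0.752,"linear":[-8,-6,0],"yaw":0},
    {"claw":0.752,"linear":[-12,-10,0],"yaw":0},
    {"claw":0.752,"linear":[-15,-14,0],"yaw":0},
    {"claw":0.752,"linear":[-15,-14,0],"yaw":0},
    {"claw":0.752,"linear":[-15,-14,0],"yaw":0}
  ],
  "grip_force": 20
}}

```text
time_s: 25.05
tool_pos: [0.6276, 0.1317, 0.2171]
eef_rot: [-0.492, 0.508, 0.491, 0.508]
contact_force: [-0.1, 1.1, -1.8]
grip_width: 0.251
```

```bash
python3 chk.py a6.png
```

```text
t 25.05 tcp [0.6276 0.1317 0.2171] w 0.251 F [-0.1  1.1 -1.8]
[[ 0.001 -0.999  0.033]
 [-0.001  0.033  0.999]
 [-1.    -0.001 -0.001]]
[-0.0484626  -0.04209208  0.03465359]
scene dish [0.5221 0.1329 0.0403] 0.69
scene scoop [0.6171 0.1358 0.1116] 0.92
scene scoop_grip [0.5694 0.1308 0.2066] 0.57
scene scoop_lip [0.5389 0.1346 0.086 ] 0.63
scene nut0 [0.4749 0.1477 0.0637] 0.58
scene nut0 [0.5148 0.1345 0.0569] 0.49
scene nut0 [0.5202 0.1433 0.0803] 0.48
scene nut0 [0.5067 0.1588 0.0657] 0.42
scene nut0 [0.4777 0.116  0.0611] 0.39
top dish [0.5163 0.1358 0.0386] 0.61
top scoop [0.6148 0.1336 0.1079] 0.75
top scoop_grip [0.5706 0.1336 0.2015] 0.76
top scoop_lip [0.5367 0.1359 0.0862] 0.55
top nut0 [0.4701 0.1112 0.0595] 0.51
top nut0 [0.5036 0.1237 0.0594] 0.5
```

View pics/a6.png

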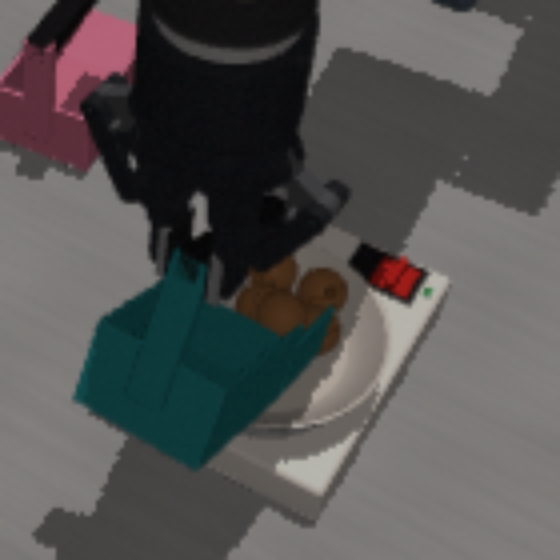

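Request:
{"method": "servo_tool", "body": {
  "rows": [
    {"claw":1,"linear":[0,0,0],"yaw":0},
    {"claw":1,"linear":[-3,-5,0],"yaw":0},
    {"claw":1,"linear":[-6,-10,0],"yaw":0},
    {"claw":1,"linear":[-10,-15,0],"yaw":0},
    {"claw":1,"linear":[-14,-20,0],"yaw":0},
    {"claw":1,"linear":[-18,-25,0],"yaw":0},
    {"claw":1,"linear":[-22,-30,0],"yaw":0},
    {"claw":1,"linear":[-22,-30,0],"yaw":0}
  ],
  "grip_force": 60
}}

```text
time_s: 26.65
tool_pos: [0.6582, 0.1307, 0.2397]
eef_rot: [-0.493, 0.508, 0.491, 0.508]
contact_force: [0.8, -0.0, -1.9]
grip_width: 0.241
```

```bash
python3 chk.py a7.png
```

```text
t 26.65 tcp [0.6582 0.1307 0.2397] w 0.241 F [ 0.8 -0.  -1.9]
[[ 0.002 -0.999  0.033]
 [-0.001  0.033  0.999]
 [-1.    -0.003 -0.001]]
[-0.02540453 -0.00433741  0.01932373]
scene dish [0.5192 0.1325 0.0382] 0.57
scene scoop [0.6482 0.1361 0.136 ] 0.68
scene scoop [0.4763 0.1161 0.0626] 0.68
scene scoop_grip [0.6023 0.1341 0.2261] 0.96
scene scoop_lip [0.5653 0.1328 0.1079] 0.57
scene nut0 [0.522  0.1333 0.0398] 0.72
scene nut0 [0.4719 0.1513 0.0644] 0.67
scene nut0 [0.4752 0.1171 0.0598] 0.65
scene nut0 [0.5063 0.1601 0.0604] 0.63
scene nut0 [0.5078 0.1225 0.0624] 0.5
top dish [0.5162 0.1399 0.0413] 0.6
top scoop [0.6486 0.1317 0.1314] 0.96
top scoop_lip [0.562  0.1342 0.1006] 0.57
top nut0 [0.4738 0.1101 0.0589] 0.53
```

View pics/a7.png

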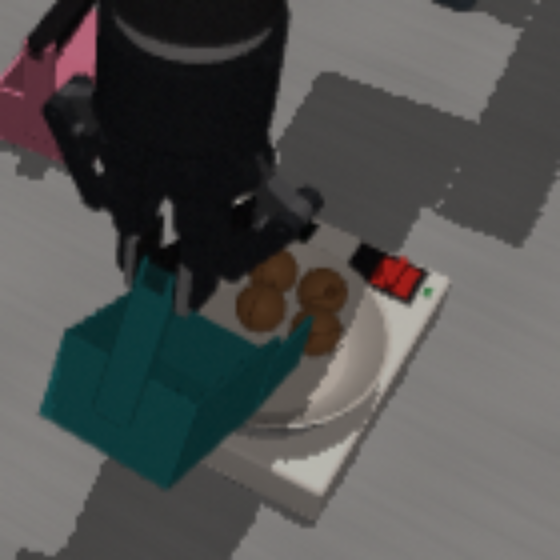

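Request:
{"method": "servo_tool", "body": {
  "rows": [
    {"claw":1,"linear":[-10,-5,-10],"yaw":0},
    {"claw":1,"linear":[-10,-5,-40],"yaw":0},
    {"claw":1,"linear":[-10,-5,-75],"yaw":0},
    {"claw":1,"linear":[-10,0,-115],"yaw":0},
    {"claw":1,"linear":[-10,3,-155],"yaw":0},
    {"claw":1,"linear":[-5,6,-195],"yaw":0},
    {"claw":1,"linear":[0,9,-230],"yaw":0},
    {"claw":1,"linear":[20,9,-255],"yaw":0},
    {"claw":1,"linear":[40,9,-262],"yaw":0},
    {"claw":1,"linear":[40,9,-262],"yaw":0}
  ],
  "grip_force": 60
}}

```text
time_s: 28.5
tool_pos: [0.6386, -0.1312, 0.1971]
eef_rot: [-0.491, 0.509, 0.492, 0.508]
contact_force: [0.6, 0.1, -2.2]
grip_width: 0.244
```

```bash
python3 chk.py a8.png; python3 lip.py
python3 - <<'E'
import cv2
a=cv2.imread('pics/lip.png');cv2.imwrite('pics/a8w.png',cv2.resize(a[120:290,210:440],None,fx=3.3,fy=3.3))
E
```

```text
t 28.5 tcp [ 0.6386 -0.1312  0.1971] w 0.244 F [ 0.6  0.1 -2.2]
[[-0.003 -0.999  0.034]
 [ 0.     0.034  0.999]
 [-1.     0.003  0.   ]]
[0.05331579 0.04665519 0.00760113]
scene dish [0.5235 0.1337 0.0394] 0.93
scene nut0 [0.5057 0.1597 0.065 ] 0.69
scene nut0 [0.4739 0.1486 0.0659] 0.64
scene nut0 [0.5573 0.1456 0.0599] 0.63
scene nut0 [0.5085 0.1239 0.0624] 0.45
scene nut0 [0.4751 0.113  0.0613] 0.39
top dish [0.5195 0.1363 0.0438] 0.62
top nut0 [0.4733 0.1506 0.0632] 0.65
top nut0 [0.5563 0.1393 0.063 ] 0.64
top nut0 [0.5038 0.1644 0.0624] 0.49
top nut0 [0.5014 0.1247 0.0588] 0.48
top nut0 [0.4748 0.1089 0.0576] 0.48
t 29.1 tcp [ 0.6402 -0.1307  0.1999] w 0.242 F [-0.8 -0.3 -2. ]
[[ 0.002 -0.999  0.032]
 [-0.001  0.032  0.999]
 [-1.    -0.002 -0.001]]
scene scoop_lip [ 0.2725 -0.1192  0.0136] 0.98
scene scoop_lip [ 0.7084 -0.1188  0.0119] 0.8
scene scoop_lip [ 0.5498 -0.1248  0.0644] 0.61
scene scoop [ 0.3543 -0.1076 -0.0031] 0.71
scene scoop [ 0.771  -0.1802  0.0021] 0.63
scene scoop [ 0.6326 -0.1254  0.0928] 0.59
```

View pics/a8w.png

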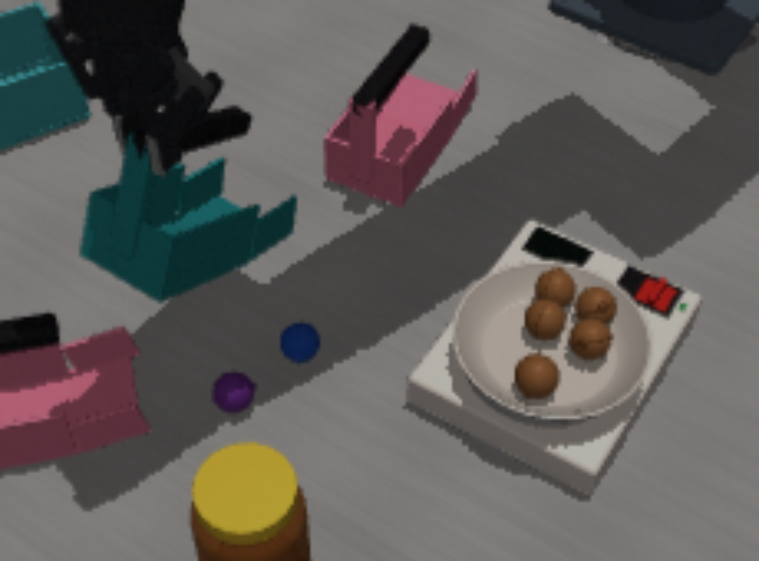

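All five walnuts are in the dish: (555,290), (597,305), (546,320), (590,340) and (537,377). The switch is at the green mark and the scoop is empty. I'll set it down, letting the table pivot it back to level.

Request:
{"method": "servo_tool", "body": {
  "rows": [
    {"claw":1,"linear":[20,0,0],"yaw":0},
    {"claw":0.77,"linear":[40,0,0],"yaw":0},
    {"claw":0.757,"linear":[45,0,0],"yaw":0},
    {"claw":0.757,"linear":[50,0,0],"yaw":0},
    {"claw":0.757,"linear":[58,0,0],"yaw":0},
    {"claw":0.757,"linear":[66,0,0],"yaw":0},
    {"claw":0.757,"linear":[74,0,0],"yaw":0},
    {"claw":0.757,"linear":[80,0,0],"yaw":0},
    {"claw":0.757,"linear":[86,0,0],"yaw":0}
  ],
  "grip_force": 20
}}

```text
time_s: 30.38
tool_pos: [0.6458, -0.1315, 0.1203]
eef_rot: [-0.497, 0.504, 0.487, 0.511]
contact_force: [3.1, 2.7, 24.9]
grip_width: 0.251
```

```bash
python3 lip.py
```

```text
t 30.38 tcp [ 0.6458 -0.1315  0.1203] w 0.251 F [ 3.1  2.7 24.9]
[[ 0.017 -0.999  0.032]
 [-0.004  0.032  0.999]
 [-1.    -0.017 -0.003]]
scene scoop_lip [ 0.2715 -0.1167  0.0128] 0.88
scene scoop_lip [ 0.7071 -0.1203  0.0054] 0.83
scene scoop_lip [0.5506 0.4558 0.    ] 0.73
scene scoop [ 0.773  -0.1789  0.006 ] 0.78
scene scoop [ 0.6188 -0.1266  0.0149] 0.65
scene scoop [ 0.3544 -0.1115 -0.0021] 0.62
```

Request:
{"method": "servo_tool", "body": {
  "rows": [
    {"claw":0.757,"linear":[-4,0,0],"yaw":0},
    {"claw":0.745,"linear":[-4,0,0],"yaw":0},
    {"claw":0.74,"linear":[2,0,0],"yaw":0},
    {"claw":0.74,"linear":[8,0,0],"yaw":0}
  ],
  "grip_force": 20
}}

```text
time_s: 31.02
tool_pos: [0.6438, -0.1315, 0.1102]
eef_rot: [-0.496, 0.506, 0.488, 0.51]
contact_force: [-0.1, -0.8, -0.0]
grip_width: 0.259
```

```bash
python3 lip.py
python3 - <<'E'
import cv2
a=cv2.imread('pics/lip.png');cv2.imwrite('pics/a9w.png',cv2.resize(a[130:260,210:360],None,fx=4,fy=4))
E
```

```text
t 31.02 tcp [ 0.6438 -0.1315  0.1102] w 0.259 F [-0.1 -0.8 -0. ]
[[ 0.012 -0.999  0.032]
 [-0.003  0.032  0.999]
 [-1.    -0.012 -0.003]]
scene scoop_lip [ 0.527  -0.1243  0.0147] 0.96
scene scoop_lip [ 0.2721 -0.1181  0.0151] 0.7
scene scoop_lip [ 0.7064 -0.121   0.0121] 0.55
scene scoop [ 0.3563 -0.1063 -0.0013] 0.9
scene scoop [ 0.6111 -0.1256 -0.0019] 0.79
scene scoop [ 7.760e-01 -1.791e-01 -7.000e-04] 0.57
```

View pics/a9w.png

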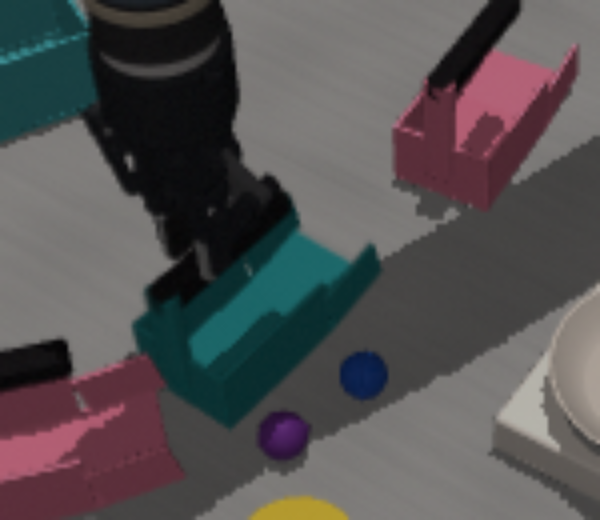

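Scoop stands flat at (0.612,-0.126), z≈0, with no force on the tool. Release and retreat.

Request:
{"method": "servo_tool", "body": {
  "rows": [
    {"claw":0.55,"linear":[0,0,0],"yaw":0},
    {"claw":0.55,"linear":[0,0,0],"yaw":0},
    {"claw":0.55,"linear":[0,0,0],"yaw":0},
    {"claw":0.55,"linear":[-25,0,0],"yaw":0},
    {"claw":0.55,"linear":[-60,0,0],"yaw":0},
    {"claw":0.55,"linear":[-110,30,0],"yaw":0},
    {"claw":0.55,"linear":[-140,80,-30],"yaw":0},
    {"claw":0.55,"linear":[-140,130,-70],"yaw":0},
    {"claw":0.55,"linear":[-140,150,-90],"yaw":0},
    {"claw":0.55,"linear":[-140,150,-90],"yaw":0}
  ]
}}

```text
time_s: 32.42
tool_pos: [0.4879, -0.2176, 0.2496]
eef_rot: [-0.495, 0.507, 0.487, 0.511]
contact_force: [0.4, -0.0, -1.1]
grip_width: 0.453
```

Run:
```python
from h import *
s,r=state()
for c in ['scene','top']:
    d=snap(c,c+'_end.png'); marks(c,d,['switch_ridge','dish','scoop','scoop_grip','scoop_lip','jar','tub','bowl']); E=np.array(d['extrinsics'])
    for m in bot.mark_of(c,'nut0'): print('nut',np.round((E@np.r_[m['centre'],1])[:3],3),round(m['confidence'],2))
    if c=='scene': cv2.imwrite('pics/end.png',cv2.resize(d['color'][110:290,190:450,::-1],None,fx=3,fy=3))
```

```text
t 32.42 tcp [ 0.4879 -0.2176  0.2496] w 0.453 F [ 0.4 -0.  -1.1]
[[ 0.012 -0.999  0.036]
 [-0.004  0.036  0.999]
 [-1.    -0.012 -0.004]]
scene switch_ridge [0.5052 0.1634 0.0609] 0.66
scene switch_ridge [0.4103 0.1737 0.0429] 0.44
scene dish [0.5189 0.1333 0.0396] 0.73
scene scoop [ 0.7773 -0.1784 -0.0014] 0.96
scene scoop [ 0.6117 -0.1266 -0.0018] 0.85
scene scoop [ 0.3564 -0.1088 -0.0021] 0.84
scene scoop_grip [ 0.6085 -0.1286  0.1044] 0.95
scene scoop_grip [ 0.7731 -0.1739  0.1047] 0.92
scene scoop_grip [ 0.3587 -0.1098  0.1105] 0.86
scene scoop_lip [ 0.2695 -0.1154  0.0112] 0.81
scene scoop_lip [ 0.7058 -0.119   0.0151] 0.74
scene scoop_lip [ 0.5251 -0.1263  0.0127] 0.63
scene jar [0.7778 0.0447 0.0029] 0.97
scene tub [ 0.5203 -0.4396 -0.002 ] 0.82
scene tub [0.4776 0.1151 0.0611] 0.34
scene bowl [0.5498 0.4529 0.    ] 0.89
nut [0.556 0.145 0.061] 0.72
nut [0.476 0.114 0.063] 0.68
nut [0.508 0.16  0.064] 0.62
nut [0.508 0.126 0.06 ] 0.58
nut [ 0.603 -0.041  0.014] 0.5
nut [0.473 0.148 0.067] 0.47
nut [ 0.666 -0.056  0.016] 0.4
top switch_ridge [0.412  0.1771 0.0389] 0.4
top dish [0.5189 0.1367 0.039 ] 0.65
top dish [ 6.067e-01 -1.285e-01 -3.000e-04] 0.19
top scoop [ 0.6058 -0.1277 -0.0013] 0.97
top scoop [ 0.3571 -0.1092 -0.006 ] 0.97
top scoop [ 0.7752 -0.1818 -0.0018] 0.75
top scoop_grip [ 0.7703 -0.1764  0.1034] 0.78
top scoop_grip [ 0.6063 -0.1279  0.1033] 0.76
top scoop_grip [ 0.358  -0.1076  0.0992] 0.66
top scoop_lip [ 0.2737 -0.1178  0.0134] 0.86
top scoop_lip [ 0.5235 -0.1214  0.014 ] 0.79
top scoop_lip [ 0.7066 -0.1241  0.0154] 0.56
top jar [ 0.7739  0.0491 -0.0052] 0.9
top jar [ 0.5226 -0.1249  0.011 ] 0.47
top jar [0.5149 0.1336 0.0422] 0.32
top bowl [ 0.5506  0.4559 -0.0006] 0.6
nut [0.559 0.144 0.061] 0.69
nut [0.506 0.163 0.06 ] 0.61
nut [0.473 0.111 0.057] 0.52
nut [ 0.673 -0.052  0.015] 0.52
nut [0.503 0.125 0.063] 0.51
nut [0.472 0.148 0.06 ] 0.46
nut [ 0.602 -0.04   0.015] 0.46
```

The numbers agree in both cameras, so I'm handing in.

```bash
python3 -c "
from bench import bot
print(bot.hand_in())"
```

```text
the job is handed in; nothing more can be done
None
```

The job is handed in at about 33 s, with the switch on, all five walnuts in the dish and the empty scoop standing on the worktop. No verdict was reported.

- **Switch:** I pushed the red ridge about 14 mm to the green mark. It last measured at y ≈ 0.175, up from about 0.160.
- **Pour:** The tool can only turn about the vertical, so I gripped the scoop's bar behind its balance point and carried it level. I held the lip about 42 mm above the dish rim, then eased the grip so the nose swung down to about 28 degrees.
- **Scoop:** I set it down so the table tipped it level again, released it and withdrew the arm.

**Last checks, both cameras:**
- All five walnuts are within about 52 mm of the dish's centre and sit about 20 mm above its underside.
- The dish is unmoved at (0.519, 0.135).
- The scoop is at (0.61, -0.127), with its handle and lip heights matching a level stance.
- The jar and bowl are where they started in both views. The tub is too, but only the scene camera found it at the end.

**What went less well:**
- **Force at set-down:** the wrist force reached about 25 N, so I backed off and let the scoop drop flat.
- **Scoop position:** it ended up standing very close to one pink look-alike, which stayed within measuring error of where it was.
- **Final picture:** the viewer's 12-picture limit blocked my last look, so the final check rests on the network measurements and the earlier pictures.

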